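# Set the angle table with gauge blocks and load it with bells

### The job

Set the hinged angle table to 20 degrees for banding: swing its board right back, stack the orange and the yellow gauge block squarely in the middle of the steel foot, and lower the board until its roller rests on the stack. Then stand every bell that is there upright on the sloping board, each centred on the disc of its own colour, and leave everything else on the table where it is.

Things in the scene. Friction and masses are not known exactly. Their poses are not given: they have to be found in the camera images.
- stand: fixed base of the angle table, standing on the work table, dark wood and steel, about 250 mm square, turned a little differently each time (roller side roughly toward the middle of the table). Own z up; own y is parallel to the hinge; own -x points from the hinge to the roller. Origin: on the table, below a point 100 mm from the hinge toward the roller.
- board (a joint): swing of the hinged board about the hinge, rad. 0: board lies level. Grows as the roller edge is raised; 1.571 is upright, 1.85 the stop. The hinge is free (only slight drag): let go below upright it sinks back, beyond upright it leans on the stop and stays. Board 0.5 kg; lifting at the roller takes about 3 N.
- hinge (a point): middle of the hinge axis, 50 mm above the table (axes as the stand's).
- roller (a point): middle of the steel roller bar at the board's free edge (16 mm thick, 216 mm long along own y, 205 mm from the hinge), carried by side arms 103 mm either side. A 49 mm gap between bar and board lets fingers pinch it from above; the foot lies only under its middle 70 mm. At 0 its underside is level with the foot's top: sin(angle) = stack height / 205 mm.
- pad (a point): centre of the top face of the stand's steel foot, 66 mm (stand x) by 70 mm (stand y), 42 mm above the table: the gauge blocks are stacked here; lies straight under the roller when the board is at 20 degrees. Axes as the stand's.
- spot_blue (a point): centre of the blue painted disc (52 mm across) on the board's upper face, 80 mm from the hinge; own z is the face's outward normal, own y along the hinge, own -x toward the roller. Discs stand 65 mm apart along y. Board 144 x 220 mm, with a 12 mm high ledge on the hinge side 70 mm from the discs' line, 10 mm rims on the two y sides, none on the roller side (edge 68 mm away).
- spot_red (a point): centre of the red painted disc (52 mm across) on the board's upper face, 80 mm from the hinge; own z is the face's outward normal, own y along the hinge, own -x toward the roller. Discs stand 65 mm apart along y. Board 144 x 220 mm, with a 12 mm high ledge on the hinge side 70 mm from the discs' line, 10 mm rims on the two y sides, none on the roller side (edge 68 mm away).
- spot_green (a point): centre of the green painted disc (52 mm across) on the board's upper face, 80 mm from the hinge; own z is the face's outward normal, own y along the hinge, own -x toward the roller. Discs stand 65 mm apart along y. Board 144 x 220 mm, with a 12 mm high ledge on the hinge side 70 mm from the discs' line, 10 mm rims on the two y sides, none on the roller side (edge 68 mm away).
- bell_blue: blue glazed clay bell, solid, about 90 g: lip 48 mm across for the lowest 5 mm, straight waist 40 mm across from 9 to 36 mm up, crown to 48 mm, thin wire loop on top to 61 mm (not for gripping). Origin: centre of its underside, z up through the crown. Starts upright on the table, on the cork mat (1 mm). May be absent.
- bell_red: red glazed clay bell, solid, about 90 g: lip 48 mm across for the lowest 5 mm, straight waist 40 mm across from 9 to 36 mm up, crown to 48 mm, thin wire loop on top to 61 mm (not for gripping). Origin: centre of its underside, z up through the crown. Starts upright on the table, on the cork mat (1 mm). May be absent.
- bell_green: green glazed clay bell, solid, about 90 g: lip 48 mm across for the lowest 5 mm, straight waist 40 mm across from 9 to 36 mm up, crown to 48 mm, thin wire loop on top to 61 mm (not for gripping). Origin: centre of its underside, z up through the crown. Starts upright on the table, on the cork mat (1 mm). May be absent.
- block_yellow: yellow painted metal gauge block, footprint 50 mm (own x) by 40 mm (own y), 25 mm high (own z), about 200 g. Origin: centre of its underside. Starts flat on the table on the black mat.
- block_orange: orange painted metal gauge block, footprint 50 mm (own x) by 40 mm (own y), 45 mm high (own z), about 280 g. Origin: centre of its underside. Starts flat on the table on the black mat.
- block_white: white painted metal gauge block, footprint 50 mm (own x) by 40 mm (own y), 35 mm high (own z), about 240 g. Origin: centre of its underside. Starts flat on the table on the black mat. Not needed: leave it.
- candlestick: terracotta mermaid candlestick, 182 mm high, 76 mm foot, arms and tail reach 70 mm from its axis. Bystander, loose; origin at its underside centre.
- rattle: ochre gourd-shaped clay rattle standing upright, 60 mm across, 70 mm high. Bystander, loose; origin at its underside centre.
- trivet: blackened iron three-legged trivet, 126 mm across, 27 mm high. Bystander, loose; origin at its underside centre.
- paint_jar_a: paint jar, blue cap, 48 mm across, 55 mm high. Bystander, loose; origin at its underside centre.
- paint_jar_b: paint jar, yellow cap, 48 mm across, 55 mm high. Bystander, loose; origin at its underside centre.
- water_bowl: small terracotta bowl, 90 mm across, 40 mm high. Bystander, loose; origin at its underside centre.

How it is judged:
On the way, in this order (a step that is already met when the one before it is completed fails the run):
1. the board is swung right back past upright (value of joint board above 1.6 rad), for 0.2 s.
2. orange and yellow block stand stacked on the foot and the released board rests on them at 20 degrees (value of joint board between 0.323 and 0.374 rad and horizontal distance between each of block_yellow, block_orange and pad below 0.02 m and height (world z) of each of block_yellow, block_orange above 0.035 m and angle between each of block_yellow, block_orange's own z axis and vertical below 0.1 rad and contact force between the fingers and anything else below 0.1 N), for 0.4 s.
At the end, for the whole second after the job is handed in: Board at 0.323 to 0.374 rad, resting on the orange and yellow blocks, both flat on the foot, centres within 20 mm of the foot's; every bell present at rest on the board, underside centre within 15 mm of its colour's disc centre and within 0.12 rad of square to the board (value of joint board between 0.323 and 0.374 rad and horizontal distance between each of block_yellow, block_orange and pad below 0.02 m and height (world z) of each of block_yellow, block_orange above 0.035 m and angle between each of block_yellow, block_orange's own z axis and vertical below 0.1 rad and distance between bell_blue and spot_blue below 0.015 m and angle between the z axis of bell_blue and the z axis of spot_blue, either way round below 0.12 rad and linear speed of each of bell_blue, bell_red, bell_green below 0.03 m/s and distance between bell_red and spot_red below 0.015 m and angle between the z axis of bell_red and the z axis of spot_red, either way round below 0.12 rad and distance between bell_green and spot_green below 0.015 m and angle between the z axis of bell_green and the z axis of spot_green, either way round below 0.12 rad); the robot touches nothing.
It fails at once if a bystander or the white block is moved more than 40 mm (distance of any of candlestick, rattle, trivet, paint_jar_a, paint_jar_b, water_bowl, block_white from where it was at the start of the episode above 0.04 m).
It fails at once if a bell falls off the table (height (world z) of any of bell_blue, bell_red, bell_green below -0.05 m).
Of bell_blue, bell_red, bell_green only 2 to 3 are there at a start; the rules pass over those that are not, and their reading is None.
At some moment in a run one of bell_blue, bell_red, bell_green may be knocked a few centimetres aside while the robot is not near it.
Once in a run the grip may slacken for a moment while it holds something.
It also fails if it takes over 210 s, if anything falls off the work surface, if the arm or the gripper's body presses on something with over 40 N, if the wrist force passes 120 N, or if a joint passes its speed limit or range.

### The arm

A 7-joint arm with a two-finger parallel gripper is mounted at the origin on the work surface. World frame = base frame: x ahead of the robot, y to its left, z up, the work surface at z = 0. Lengths are in m, angles in rad, forces in N, time in s.
With the tool pointing down it reaches from about 0.4 to 0.875 m from the base axis. Payload 6.5 kg.
Tool frame: the origin (TCP) lies on the centre line of the jaws, within the pads' length; the fingertips stand 11 mm ahead of it and the grasp point (between the pads) lies 8 mm behind it; z points along the fingers, y is the line along which they close (so a half turn about z gives the same grasp; the last joint's range is limited). The gripper opens to 88 mm and grips with 3 to 60 N. Pads are 18 mm wide; open, the fingers measure 123 mm over their backs; the gripper's body (75 mm by 187 mm) begins 45 mm behind the grasp point.
Start: joints at [-1.287, 0.536, -0.004, 1.538, 0.003, 1.067, -0.071], TCP at [0.223, 0.611, 0.25] pointing down, gripper open.
Joint ranges: [-2.7, 2.7], [-0.37, 2.16], [-1.27, 1.26], [0.24, 2.4], [-1.31, 4.45], [0.19, 1.91], [-2.76, 2.76]. Speed limits (rad/s): [2.39, 2.39, 3.14, 3.14, 3.14, 3.14, 3.14].

### API

Orientations are given as a 3x3 rotation matrix whose columns are the frame's x, y, z axes.
In Python, from cell import ctrl gives the robot as it stands. Calls block until the motion is done:
- ctrl.move_pose(position, orientation): joint-space move of the TCP to a pose.
- ctrl.line_to(position, ori=None, v=0.15, max_force=None): straight line of the TCP; ori=None keeps the orientation; v is the mean speed in m/s. With max_force (N) it stops when the force on the tool has changed by that much, and returns True; else False.
- ctrl.movej(angles): joint-space move.
- ctrl.move_gripper(opening, newtons=None): finger opening in m; newtons is the grip in N (None keeps the last); returns when the fingers have stopped.
- ctrl.wait(seconds).
- ctrl.solve_ik(position, orientation): joint angles nearest the present ones, or None.
- ctrl.grab_frame(name): name is "scene" or "side" or "wrist"; returns (picture, depth): 420x560x3 uint8, red, green, blue; 420x560 float32, m along the optical axis (not along the pixel's ray), 0 where there is no reading.
- ctrl.camera_params(name): a dict with "K" (3x3 intrinsics, pixels), "R" (3x3) and "t" (3): a world point X has camera coordinates R X + t; the wrist camera has in their place "hand_eye" (4x4, takes a point from camera to tool coordinates, whose origin is the TCP and whose axes are the flange's). Camera axes: x right, y down, z forward; pixel columns grow to the right and rows downward; lengths in m; the calibration is good to about 2 mm. The wrist camera is an equidistant fisheye: a pixel r from the principal point sees the ray r / f radians off the axis. A picture is of the moment at which its call begins: read the wrist's pose just before it. camera_params takes no time and is no camera call.
A pose or a line that the arm cannot do raises ctrl.MotionError and nothing moves.
- ctrl.sign_off(): hands the job in; it is judged then, once.
Readings, each from a call of its own:
- ctrl.get_time(): time.
- ctrl.get_q(): joint angles.
- ctrl.get_qd(): joint speeds.
- ctrl.get_tau(): joint torques, N m.
- ctrl.get_tool_pos(): TCP position.
- ctrl.get_tool_rot(): TCP orientation.
- ctrl.get_wrist_force(): force on the tool from outside, world axes, zero at the start.
- ctrl.get_moment(): the same for the moment, N m.
- ctrl.get_opening(): finger opening in m.
- ctrl.get_grasp_force(): force on a finger pad.
Only numpy, scipy, OpenCV 4.12 (cv2) and the standard library are available. Lean on these libraries where they do the work, as an engineer would, in place of code of your own. Each camera call takes 0.05 s, during which the arm holds its last target. There are 200 camera calls.

## Working session

There is one attempt and no reset: what is moved stays moved. The work goes in short steps, each a Python script; the robot and the scene stay as the last script left them, time stands still between calls to the robot, and variables do not carry over. Pictures are saved under pics/ and viewed, at most 14 in all, crops included, and the job is handed in when it is done.

```bash
ls; mkdir -p pics; python3 - <<'E'
from cell import ctrl
import cv2,numpy as np
np.set_printoptions(precision=4,suppress=True)
for n in ("scene","side"):
    im,d=ctrl.grab_frame(n); cv2.imwrite(f"pics/{n}0.png",im[:,:,::-1]); np.save(f"pics/{n}0.npy",d)
    p=ctrl.camera_params(n); print(n,p["K"],p["R"],p["t"],-p["R"].T@p["t"])
p=ctrl.camera_params("wrist");print(p)
print(ctrl.get_tool_rot(),ctrl.get_time())
E
```

```text
pics
scene [[485.1673   0.     277.1582]
 [  0.     485.1673 208.5963]
 [  0.       0.       1.    ]] [[-0.7623  0.6472 -0.0016]
 [ 0.4228  0.4962 -0.7584]
 [-0.49   -0.5788 -0.6518]] [ 0.3926 -0.1645  1.4374] [1.0732 0.6595 0.8128]
side [[519.8538   0.     279.7754]
 [  0.     519.8538 207.7334]
 [  0.       0.       1.    ]] [[ 0.732  -0.6811  0.0162]
 [-0.4866 -0.5394 -0.6872]
 [ 0.4768  0.4952 -0.7263]] [-0.3585  0.3132  0.9634] [-0.0446 -0.5523  0.9208]
{'K': array([[325.1923,   0.    , 280.5644],
       [  0.    , 325.1923, 207.9485],
       [  0.    ,   0.    ,   1.    ]]), 'hand_eye': array([[-0.0002, -0.9493, -0.3144,  0.0825],
       [ 1.    , -0.0001, -0.0003, -0.    ],
       [ 0.0003, -0.3144,  0.9493, -0.1337],
       [ 0.    ,  0.    ,  0.    ,  1.    ]])}
[[-0.9394  0.3427 -0.0004]
 [ 0.3427  0.9394 -0.0015]
 [-0.0001 -0.0015 -1.    ]] 0.1
```

View pics/scene0.png

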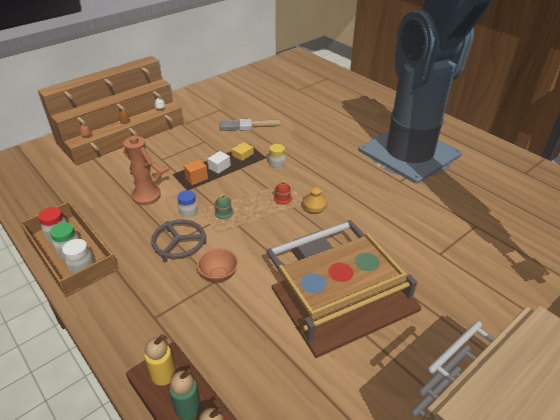

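View pics/side0.png

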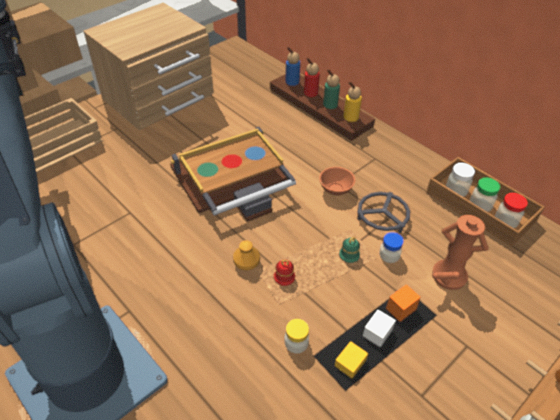

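Two bells (red at scene (283,192), green at (224,206)); blue is absent. The board lies level, with roller at scene (312,238). The blocks are on the black mat, in order orange, white, yellow. I'll localise everything using depth and colour.

```bash
cat > h.py <<'E'
from cell import ctrl
import cv2,numpy as np
np.set_printoptions(precision=4,suppress=True)
def world(n,d,p=None):
    """depth picture -> world points (H,W,3)"""
    p=p or ctrl.camera_params(n); K=p["K"]; v,u=np.mgrid[:d.shape[0],:d.shape[1]]
    c=np.stack([(u-K[0,2])/K[0,0]*d,(v-K[1,2])/K[1,1]*d,d],-1)
    return (c-p["t"])@p["R"]
HUE={"orange":(6,16,200),"yellow":(22,32,160),"red":(0,4,150),"red2":(174,179,150),"green":(65,92,90),"blue":(100,125,90)}
def mask(im,c):
    h=cv2.cvtColor(im,cv2.COLOR_RGB2HSV); a,b,s=HUE[c]
    m=cv2.inRange(h,(a,s,40),(b,255,255))
    if c=="red": m|=mask(im,"red2")
    return m
def blobs(im,d,n,c,amin=40):
    W=world(n,d); k,l,st,ce=cv2.connectedComponentsWithStats(mask(im,c))
    for i in range(1,k):
        if st[i,4]>=amin:
            P=W[(l==i)&(d>0)]; yield ce[i],st[i,4],P
E
python3 - <<'E'
from h import *
for n in ("scene","side"):
    im=cv2.imread(f"pics/{n}0.png")[:,:,::-1].copy(); d=np.load(f"pics/{n}0.npy")
    for c in ("orange","yellow","red","green","blue"):
        for ce,a,P in blobs(im,d,n,c):
            zm=np.percentile(P[:,2],97); T=P[P[:,2]>zm-.005]
            print(n,c,ce.round(),a,"med",np.median(P,0),"zmax",zm,"top mean",T.mean(0), "rect",cv2.minAreaRect(T[:,:2].astype(np.float32)*1000))
E
```

```text
scene red [283. 189.] 86 med [ 0.4347 -0.0725  0.0443] zmax 0.05034734317071965 top mean [ 0.4331 -0.0755  0.0482] rect ((432.490478515625, -75.85869598388672), (18.98537254333496, 23.32955551147461), 50.835289001464844)
scene red [283. 199.] 96 med [ 0.4379 -0.0657  0.0122] zmax 0.02694428049355466 top mean [ 0.4354 -0.0657  0.025 ] rect ((436.00067138671875, -65.94276428222656), (6.4341230392456055, 20.364208221435547), 45.212554931640625)
scene red [ 50. 216.] 339 med [ 0.9318 -0.3119  0.0767] zmax 0.0799520445064552 top mean [ 0.9307 -0.318   0.0775] rect ((930.8831176757812, -319.21539306640625), (46.4466667175293, 49.34709930419922), 18.34718132019043)
scene red [340. 272.] 349 med [0.5402 0.2308 0.0641] zmax 0.06645890353747017 top mean [0.5402 0.2307 0.0641] rect ((539.3139038085938, 230.564697265625), (48.67649459838867, 47.669593811035156), 54.96990203857422)
scene green [ 61. 232.] 329 med [ 0.934  -0.244   0.0767] zmax 0.07932766025373551 top mean [ 0.9314 -0.2488  0.0772] rect ((929.6382446289062, -251.1114501953125), (50.517822265625, 46.37403106689453), 42.869827270507
[... 2833 characters left out ...]
798584, 31.670251846313477), 31.682723999023438)
side blue [292.  73.] 267 med [0.9158 0.4051 0.0699] zmax 0.10090136661001063 top mean [0.9193 0.4101 0.0993] rect ((920.046142578125, 410.2210388183594), (23.360286712646484, 38.6368408203125), 44.34588623046875)
side blue [255. 153.] 174 med [0.6018 0.2154 0.0624] zmax 0.06535813241348318 top mean [0.6012 0.215  0.0628] rect ((603.530029296875, 214.86936950683594), (44.501827239990234, 45.06731414794922), 38.758487701416016)
side blue [393. 241.] 289 med [ 0.6393 -0.1989  0.0539] zmax 0.05725831992258948 top mean [ 0.642  -0.1978  0.0548] rect ((642.69287109375, -196.64878845214844), (43.04179382324219, 38.86491775512695), 36.21784210205078)
```

```bash
python3 - <<'E'
from h import *
A=[];C=[]
for n in ("scene","side"):
    im=cv2.imread(f"pics/{n}0.png")[:,:,::-1]; d=np.load(f"pics/{n}0.npy"); W=world(n,d); ok=(d>0)
    hsv=cv2.cvtColor(im.copy(),cv2.COLOR_RGB2HSV)
    for nm,z,uv in (("orange",.045,[(196,168),(404,298)]),("white",.035,[(219,159),(379,324)]),("yellow",.025,[(243,150),(351,352)])):
        u,v=uv[n=="side"]; m=((abs(W[...,2]-z-.0005)<.005)&ok&(hsv[...,2]>90)).astype(np.uint8)
        k,l,st,ce=cv2.connectedComponentsWithStats(m); i=l[v,u]; P=W[l==i]
        print(n,nm,hsv[v,u],W[v,u],i and (len(P),P.mean(0),cv2.minAreaRect(P[:,:2].astype(np.float32)*1000)))
    x=np.array([.231,.973]);y=np.array([-.973,.231]);h=np.array([.5575,.3086])
    L=np.stack([(W[...,:2]-h)@x,(W[...,:2]-h)@y,W[...,2]],-1)
    r=ok&(L[...,0]<-.185)&(L[...,0]>-.235)&(abs(L[...,1])<.09)&(L[...,2]>.052)
    P=L[r]; print(n,"roller",len(P),np.percentile(P,[5,50,95],axis=0), np.polyfit(P[:,1],P[:,0],1))
    r=ok&(L[...,0]<-.14)&(L[...,0]>-.24)&(abs(L[...,1])<.06)&(abs(L[...,2]-.042)<.003)
    P=L[r]; print(n,"pad",len(P),np.percentile(P,[3,50,97],axis=0))
E
```

```text
scene orange [ 13 168 212] [ 0.5552 -0.2891  0.0471] (192, array([ 0.553 , -0.2989,  0.0466]), ((550.6503295898438, -301.24224853515625), (44.58458709716797, 50.866859436035156), 84.31069946289062))
scene white [ 24   6 218] [ 0.476  -0.2962  0.0368] (177, array([ 0.4736, -0.3021,  0.0366]), ((473.0166320800781, -304.50726318359375), (51.6000862121582, 42.76565170288086), 7.347416400909424))
scene yellow [ 22 151 216] [ 0.3906 -0.2989  0.0283] (162, array([ 0.3852, -0.3089,  0.0267]), ((382.5174865722656, -310.6014099121094), (52.656246185302734, 43.428260803222656), 6.7016096115112305))
scene roller 453 [[-0.2088 -0.0809  0.0528]
 [-0.201  -0.0044  0.058 ]
 [-0.1959  0.0803  0.061 ]] [ 0.0119 -0.2016]
scene pad 341 [[-0.2243 -0.0338  0.0406]
 [-0.184  -0.0002  0.0433]
 [-0.1653  0.0335  0.0449]]
side orange [ 15 195 244] [ 0.546  -0.3037  0.0444] (437, array([ 0.5487, -0.3023,  0.0445]), ((549.801025390625, -302.13226318359375), (40.70183181762695, 52.26708984375), 83.8930435180664))
side white [  0   0 245] [ 0.4687 -0.3051  0.0342] (479, array([ 0.4697, -0.3055,  0.0343]), ((470.80523681640625, -304.8623962402344), (51.99184799194336, 39.9804573059082), 10.123477935791016))
side yellow [ 26 182 245] [ 0.3886 -0.3052  0.0243] (533, array([ 0.3816, -0.3118,  0.0244]), ((382.46337890625, -311.0980224609375), (51.668418884277344, 40.2779655456543), 7.785791397094727))
side roller 369 [[-0.2125 -0.081   0.0524]
 [-0.2071  0.0007  0.056 ]
 [-0.1991  0.0814  0.0592]] [ 0.0115 -0.2067]
side pad 373 [[-0.2251 -0.0312  0.0392]
 [-0.1823  0.0021  0.0415]
 [-0.1604  0.035   0.0444]]
```

```bash
cat >> h.py <<'E'
XS=np.array([.237,.9715,0]);YS=np.array([-.9715,.237,0]);ZS=np.array([0,0,1.])
HINGE=np.array([.5575,.3086,.05]); PAD=HINGE-.1927*XS; PAD[2]=.042
def rot(c,z=(0,0,-1)):
    z=np.array(z,float);c=np.array(c,float);c/=np.linalg.norm(c); return np.column_stack([np.cross(c,z),c,z])
def tcp(g,R): return np.asarray(g,float)+.008*R[:,2]   # grasp point -> TCP
def go(g,R): ctrl.move_pose(tcp(g,R),R)
def lin(g,R,v=.15,f=None): return ctrl.line_to(tcp(g,R),R,v=v,max_force=f)
def st(*a): print(*a,"t%.1f op%.4f gf%.1f F"%(ctrl.get_time(),ctrl.get_opening(),ctrl.get_grasp_force()),ctrl.get_wrist_force(),"tcp",np.array(ctrl.get_tool_pos()))
RS=rot(XS)
def bar(th,off=-.065): return HINGE+off*YS+.205*(-np.cos(th)*XS+np.sin(th)*ZS)
E
python3 - <<'E'
from h import *
Rt=rot(XS*np.cos(.35)-ZS*np.sin(.35),-(np.sin(.35)*XS+np.cos(.35)*ZS))
for g,R in ((bar(0),RS),(bar(1.85),RS),(PAD+.1*ZS,RS),([.55,-.302,.03],rot([-.12,.99,0])),([.382,-.311,.03],rot([-.12,.99,0])),([.4756,.245,.16],Rt),([.539,.23,.25],Rt)):
    q=ctrl.solve_ik(tcp(g,R),R); print(None if q is None else np.array(q))
up=np.array([0,0,.004])
go(bar(0)+[0,0,.12],RS); ctrl.move_gripper(.045)
print(lin(bar(0)+up,RS,.1,8)); st("down")
ctrl.move_gripper(.0,15); st("pinch")
E
```

```text
[-0.3135  0.716   0.0981  1.8436 -0.1163  0.5876  1.1891]
[-0.6032  0.6776  0.065   1.325  -0.0448  1.1403  0.7977]
[-0.4503  0.4952  0.1676  1.9618 -0.1242  0.6942  1.1247]
[ 0.3493  0.8059  0.1151  1.7136 -0.1411  0.6302  2.2349]
[ 0.5307  0.6627  0.0765  2.0667 -0.1166  0.4161  2.3892]
[-0.7593  0.6117  0.1083  1.7397  0.1733  1.0767  0.5654]
[-0.6756  0.5723  0.1081  1.5529  0.1864  1.2824  0.6776]
False
down t4.4 op0.0450 gf0.0 F [-0.6686 -0.0535 -0.3931] tcp [0.5726 0.0941 0.0466]
pinch t5.0 op0.0158 gf15.0 F [-0.0764  3.0737 -0.3005] tcp [0.5724 0.095  0.0462]
```

```bash
python3 - <<'E'
from h import *
up=np.array([0,0,.004])
for th in np.arange(.15,1.8,.15):
    lin(bar(th)+up,RS,.12)
    if ctrl.get_opening()<.012: print("lost",th); break
lin(bar(1.79)+up,RS,.1); st("back")
ctrl.wait(.2)
ctrl.move_gripper(.045); ctrl.wait(.3); st("rel")
lin(bar(1.79)+[0,0,.12],RS,.2); ctrl.wait(.3)
im,d=ctrl.grab_frame("side"); cv2.imwrite("pics/side1.png",im[:,:,::-1])
E
```

```text
back t10.1 op0.0151 gf15.0 F [ 2.9126  0.2017 -0.2582] tcp [0.6312 0.3359 0.246 ]
rel t11.2 op0.0451 gf0.0 F [ 0.354  -0.1572 -0.683 ] tcp [0.6312 0.3365 0.2461]
```

View pics/side1.png

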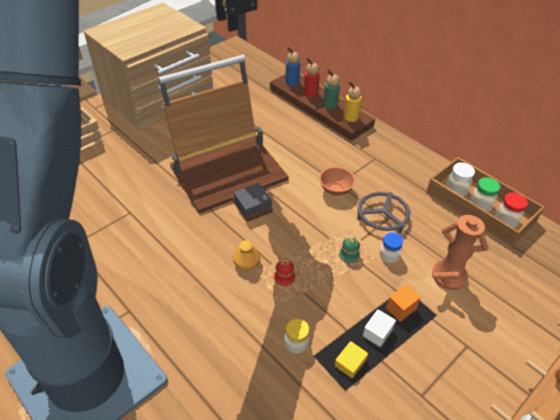

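The board is fully back, with its roller at (202,68) and the foot free at (253,200). Next I'll stack orange, then yellow.

```bash
cat >> h.py <<'E'
def pick(xy,gz,R,op,N,hi=.25):
    g=np.array([*xy,gz]); ctrl.move_gripper(op); go([*xy,hi],R); hit=lin(g,R,.2,10); st("at",hit)
    ctrl.move_gripper(0,N); st("grip"); lin([*xy,hi],R,.25); st("up")
E
python3 - <<'E'
from h import *
im,d=ctrl.grab_frame("side"); W=world("side",d); L=(W-HINGE)@np.column_stack([XS,YS,ZS])
P=L[(d>0)&(abs(W[...,2]-.042)<.003)&(L[...,0]<-.14)&(L[...,0]>-.24)&(abs(L[...,1])<.06)]; print(np.percentile(P,[2,98],axis=0), cv2.minAreaRect(P[:,:2].astype(np.float32)*1000))
go(bar(1.79)+[0,0,.15],RS)
RB=rot([-.12,.99,0])
go([.5,0,.3],RB)
pick((.550,-.302),.027,RB,.06,40)
E
```

```text
[[-0.2252 -0.0328 -0.0108]
 [-0.1606  0.0346 -0.0055]] ((-192.23675537109375, -0.0567169189453125), (70.0140609741211, 70.8149642944336), 0.5329784154891968)
at False t16.9 op0.0600 gf0.0 F [-0.2922  1.027   0.0708] tcp [ 0.5509 -0.3024  0.0202]
grip t17.3 op0.0427 gf36.4 F [-0.9223  1.0737  6.4667] tcp [ 0.5505 -0.302   0.0198]
up t18.3 op0.0425 gf36.5 F [ 0.1956  0.2281 -2.2113] tcp [ 0.549  -0.3013  0.2403]
```

```bash
python3 - <<'E'
from h import *
RB=rot([-.12,.99,0])
go([.5,0,.3],RB); go(PAD*[1,1,0]+.22*ZS,RS); st("above")
lin(PAD*[1,1,0]+.085*ZS,RS,.15); print(lin(PAD*[1,1,0]+.062*ZS,RS,.03,6)); st("down")
ctrl.move_gripper(.06); ctrl.wait(.2); lin(PAD*[1,1,0]+.22*ZS,RS,.2)
go([.45,0,.3],RB)
for n in ("side","scene"):
    im,d=ctrl.grab_frame(n); W=world(n,d); L=(W-HINGE)@np.column_stack([XS,YS,ZS])
    P=L[(d>0)&(abs(W[...,2]-.0875)<.004)&(L[...,0]<-.14)&(L[...,0]>-.24)&(abs(L[...,1])<.06)]
    print(n,len(P),P.mean(0),cv2.minAreaRect(P[:,:2].astype(np.float32)*1000)) if len(P) else print(n,0)
pick((.382,-.311),.022,RB,.06,40)
E
```

```text
above t20.1 op0.0425 gf36.5 F [-0.1376 -0.5009 -2.7176] tcp [0.5124 0.1199 0.2117]
True
down t21.8 op0.0419 gf37.2 F [ 0.9135 -0.5865  3.4173] tcp [0.5121 0.1214 0.0615]
side 263 [-0.194   0.0009  0.0363] ((-193.40887451171875, 0.3484954833984375), (50.26337432861328, 42.400413513183594), 81.68515014648438)
scene 320 [-0.1911 -0.0016  0.0384] ((-193.44229125976562, -0.4642066955566406), (51.63660430908203, 44.18438720703125), 77.31218719482422)
at False t26.8 op0.0596 gf0.0 F [ 1.4868 -0.0306  0.7259] tcp [ 0.3826 -0.3113  0.0147]
grip t27.2 op0.0394 gf39.9 F [-0.3042  1.5248  6.9013] tcp [ 0.3824 -0.3111  0.0145]
up t28.3 op0.0402 gf39.9 F [ 0.2473  0.5357 -2.9619] tcp [ 0.3812 -0.3103  0.2408]
```

The orange block went down about 10° askew, since I picked it with the wrong yaw, though it is centred. I'll put yellow back briefly, square up orange, then pick yellow again.

```bash
python3 - <<'E'
from h import *
RB=rot([-.12,.99,0]); y=(.382,-.311)
print(lin([*y,.019],RB,.15,5)); st("y down"); ctrl.move_gripper(.06); lin([*y,.25],RB,.25)
go([.45,0,.3],RB)
R2=rot(np.cos(.18)*XS-np.sin(.18)*YS); p=HINGE-.1934*XS; p[2]=0
go(p+.22*ZS,R2); print(lin(p+.07*ZS,R2,.15,8)); ctrl.move_gripper(0,40); st("orange regrip")
lin(p+.08*ZS,R2,.05); q=PAD*[1,1,0]; lin(q+.08*ZS,RS,.05); print(lin(q+.062*ZS,RS,.03,6)); st("dn")
ctrl.move_gripper(.06); ctrl.wait(.2); lin(q+.22*ZS,RS,.2); go([.45,0,.3],RB)
for n in ("side","scene"):
    im,d=ctrl.grab_frame(n); W=world(n,d); L=(W-HINGE)@np.column_stack([XS,YS,ZS])
    P=L[(d>0)&(abs(W[...,2]-.0875)<.004)&(L[...,0]<-.14)&(L[...,0]>-.24)&(abs(L[...,1])<.06)]
    print(n,len(P),P.mean(0),cv2.minAreaRect(P[:,:2].astype(np.float32)*1000))
pick(y,.022,RB,.06,40)
E
```

```text
True
y down t29.7 op0.0398 gf40.0 F [0.8547 0.0485 3.6721] tcp [ 0.381  -0.3105  0.014 ]
False
orange regrip t34.8 op0.0395 gf40.0 F [-1.4627  0.3074  5.8707] tcp [0.512  0.121  0.0625]
True
dn t35.9 op0.0398 gf40.0 F [-0.8713  0.2661  3.3416] tcp [0.5119 0.1215 0.0623]
side 262 [-0.1943  0.0015  0.0364] ((-194.0653533935547, 1.4584732055664062), (42.104278564453125, 50.647682189941406), 1.4917185306549072)
scene 322 [-0.1915 -0.0016  0.0384] ((-193.8777313232422, -0.7597694396972656), (45.04315185546875, 50.91204071044922), 0.2902640700340271)
at False t41.0 op0.0600 gf0.0 F [ 0.0353 -0.4137 -0.2127] tcp [ 0.3826 -0.3113  0.0147]
grip t41.4 op0.0396 gf40.0 F [-0.4736  2.7381  6.3845] tcp [ 0.3824 -0.311   0.0145]
up t42.4 op0.0396 gf40.0 F [ 0.8432 -0.9271 -2.3468] tcp [ 0.3813 -0.3103  0.2408]
```

```bash
python3 - <<'E'
from h import *
RB=rot([-.12,.99,0]); q=PAD*[1,1,0]
go([.45,0,.3],RB); go(q+.26*ZS,RS); lin(q+.122*ZS,RS,.15); print(lin(q+.102*ZS,RS,.03,6)); st("dn")
ctrl.move_gripper(.06); ctrl.wait(.2); lin(q+.26*ZS,RS,.2); 
go(bar(1.85)+.15*ZS,RS)
for n in ("side","scene"):
    im,d=ctrl.grab_frame(n); cv2.imwrite(f"pics/{n}2.png",im[:,:,::-1]); W=world(n,d); L=(W-HINGE)@np.column_stack([XS,YS,ZS])
    P=L[(d>0)&(abs(W[...,2]-.1125)<.005)&(L[...,0]<-.14)&(L[...,0]>-.24)&(abs(L[...,1])<.06)]
    print(n,len(P),P.mean(0),cv2.minAreaRect(P[:,:2].astype(np.float32)*1000))
    P=L[(d>0)&(L[...,0]<.12)&(L[...,0]>.0)&(abs(L[...,1])<.09)&(abs(L[...,2]-.2)<.012)]
    print("bar",len(P),np.percentile(P,[5,50,95],axis=0) if len(P) else 0)
E
```

```text
True
dn t45.8 op0.0397 gf40.0 F [-0.956  -0.5752  5.3977] tcp [0.512  0.1215 0.1013]
side 285 [-0.1945  0.002   0.0613] ((-192.6061553955078, 1.8750038146972656), (50.31224822998047, 43.84854507446289), 89.43138885498047)
bar 510 [[ 0.0477 -0.0805  0.1923]
 [ 0.0523  0.0039  0.2008]
 [ 0.0595  0.0818  0.2053]]
scene 339 [-0.1909 -0.0008  0.0631] ((-192.704833984375, 0.4851646423339844), (52.3515625, 42.689735412597656), 88.47223663330078)
bar 974 [[ 0.0528 -0.082   0.1971]
 [ 0.0612 -0.0054  0.2044]
 [ 0.0649  0.0799  0.2072]]
```

View pics/side2.png

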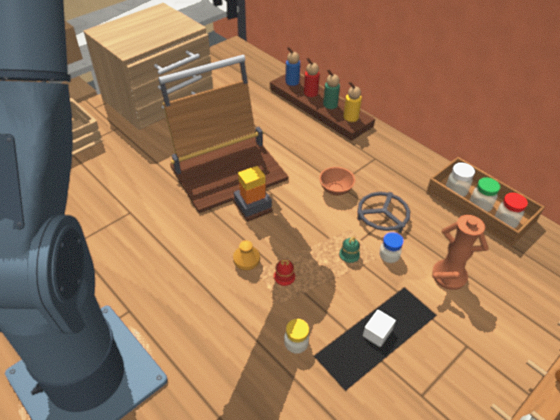

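The stack stands square on the foot at (252,187). Now I'll lower the board.

```bash
python3 - <<'E'
from h import *
up=np.array([0,0,.004])
print(lin(bar(1.85)+up,RS,.12,8)); ctrl.move_gripper(0,15); st("pinch")
for th in [*np.arange(1.7,.5,-.15),.42,.375]:
    lin(bar(th)+up,RS,.1)
    if ctrl.get_opening()<.012: print("lost",th); break
st("low"); print(lin(bar(.335)+up,RS,.02,3)); st("rest")
ctrl.move_gripper(.04); ctrl.wait(.4); lin(bar(.35)+.2*ZS,RS,.2); ctrl.wait(.5)
go([.45,.0,.36],RS); 
for n in ("side","scene"):
    im,d=ctrl.grab_frame(n); cv2.imwrite(f"pics/{n}3.png",im[:,:,::-1])
    for c in ("red","green","blue"):
        for ce,a,P in blobs(im,d,n,c,60):
            m=np.median(P,0); 
            if m[0]<.75 and m[1]>-.17: print(n,c,a,ce.round(),P.mean(0), P[P[:,2]>np.percentile(P[:,2],97)-.005].mean(0))
E
```

```text
False
pinch t50.8 op0.0153 gf15.0 F [ 0.6904  0.9514 -0.2545] tcp [0.6341 0.3483 0.2431]
low t55.3 op0.0153 gf15.0 F [-3.8084  4.1895 -2.9361] tcp [0.5758 0.1087 0.1216]
True
rest t55.6 op0.0150 gf15.0 F [-1.0551 -0.1406  4.1285] tcp [0.5753 0.1069 0.1166]
side red 108 [229. 151.] [0.5405 0.2388 0.0895] [0.5377 0.2254 0.095 ]
side red 154 [284. 268.] [ 0.4206 -0.0875  0.0422] [ 0.4214 -0.0845  0.0453]
side red 158 [284. 279.] [ 0.4156 -0.0919  0.0113] [ 0.4142 -0.0912  0.0213]
side green 89 [205. 159.] [0.4772 0.2535 0.0897] [0.4778 0.2439 0.0934]
side green 118 [351. 245.] [ 0.5698 -0.1406  0.0429] [ 0.5717 -0.139   0.0455]
side green 117 [349. 257.] [ 0.5639 -0.1439  0.0117] [ 0.5618 -0.142   0.0206]
side blue 87 [253. 143.] [0.6034 0.223  0.0897] [0.6001 0.2128 0.094 ]
scene red 88 [283. 189.] [ 0.4337 -0.0729  0.0444] [ 0.4315 -0.0748  0.0484]
scene red 115 [283. 199.] [ 0.4374 -0.069   0.0144] [ 0.438  -0.0685  0.0265]
scene red 435 [344. 266.] [0.5426 0.2393 0.0906] [0.5392 0.2253 0.0965]
```

View pics/side3.png

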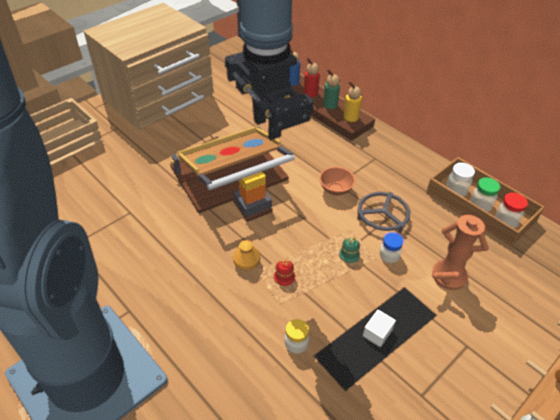

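The board rests on the stack at 20°. Now I'll measure the bells precisely with a waist circle fit.

```bash
cat >> h.py <<'E'
from scipy.optimize import least_squares
def bell(g,fr=None):
    """centre of an upright bell on the mat: circle of 20 mm fitted to the waist seen from both sides"""
    g=np.array(g,float); Q=[]
    for n in ("side","scene"):
        im,d=ctrl.grab_frame(n); W=world(n,d)
        Q.append(W[(d>0)&(W[...,2]>.014)&(W[...,2]<.035)&(np.hypot(*(W[...,:2]-g).transpose(2,0,1))<.045)][:,:2])
    print("pts",[len(q) for q in Q]); Q=np.vstack(Q)
    return least_squares(lambda c:np.hypot(*(Q-c).T)-.020,Q.mean(0),loss="soft_l1",f_scale=.002).x
E
python3 - <<'E'
from h import *
print("red",bell((.427,-.08)),"green",bell((.576,-.133)))
for n in ("side","scene"):
    im,d=ctrl.grab_frame(n); W=world(n,d)
    for g in ((.42,.0),):
        P=W[(d>0)&(W[...,2]>.055)&(W[...,2]<.08)&(np.hypot(*(W[...,:2]-g).transpose(2,0,1))<.06)]; print("rattle",len(P),P.mean(0))
E
```

```text
pts [110, 95]
pts [107, 104]
red [ 0.4267 -0.0813] green [ 0.577 -0.135]
rattle 127 [0.3885 0.     0.0636]
rattle 86 [0.3945 0.0058 0.0649]
```

```bash
cat >> h.py <<'E'
TH=.3484
def board(th=TH):
    e=XS*np.cos(th)-ZS*np.sin(th); n=XS*np.sin(th)+ZS*np.cos(th); return e,n
def spot(k): # k: 1 green, 0 red, -1 blue
    e,n=board(); return HINGE-.08*e+.012*n+.065*k*YS
def place(k,off=(0,0)):
    e,n=board(); R=rot(e,-n); s=spot(k)+off[0]*e+off[1]*YS
    go(s+.12*n+.1*ZS,R); lin(s+.045*n,R,.15); st("over"); print(lin(s+.022*n,R,.02,4)); st("down")
    print("height over board",((np.array(ctrl.get_tool_pos())-.008*R[:,2])-s)@n)
    ctrl.move_gripper(.07); ctrl.wait(.3); lin(s+.12*n,R,.15); lin(s+.12*n+.1*ZS,R,.2)
E
python3 - <<'E'
from h import *
for k in (1,0): print(spot(k))
R=rot([.7,.7,0]); print(ctrl.solve_ik(tcp([.577,-.135,.03],R),R))
g=bell((.577,-.135)); print(g)
pick(g,.031,R,.07,20,.2)
im,d=ctrl.grab_frame("side"); cv2.imwrite("pics/side4.png",im[:,:,::-1])
place(1)
E
```

```text
[0.4775 0.2549 0.0886]
[0.5407 0.2395 0.0886]
[-0.1983  0.8298  0.4912  1.8265 -0.619   0.6433  1.4517]
pts [115, 103]
[ 0.5772 -0.1351]
at False t62.0 op0.0699 gf0.0 F [ 0.5516 -0.7026 -0.2308] tcp [ 0.5782 -0.1352  0.0243]
grip t62.6 op0.0397 gf20.0 F [-0.4064  0.1205  4.121 ] tcp [ 0.5774 -0.1351  0.0233]
up t63.4 op0.0397 gf20.0 F [ 0.6596  0.6228 -1.5762] tcp [ 0.5763 -0.1345  0.1906]
over t66.4 op0.0392 gf20.0 F [ 0.1559 -0.3279 -0.2284] tcp [0.4811 0.2676 0.1241]
True
down t67.1 op0.0395 gf20.0 F [0.4631 0.7824 5.3621] tcp [0.4794 0.2627 0.1109]
height over board 0.03171569579075441
```

```bash
cat >> h.py <<'E'
def onboard(k,save=None):
    """bell centre (e,y) relative to its disc, waist circle fit in the board frame"""
    e,n=board(); B=np.column_stack([e,YS,n]); Q=[]
    for c in ("side","scene"):
        im,d=ctrl.grab_frame(c); L=(world(c,d)-spot(k))@B
        if save: cv2.imwrite(f"pics/{c}{save}.png",im[:,:,::-1])
        Q.append(L[(d>0)&(L[...,2]>.013)&(L[...,2]<.035)&(np.hypot(L[...,0],L[...,1])<.045)][:,:2])
    print("pts",[len(q) for q in Q]); Q=np.vstack(Q)
    return least_squares(lambda c:np.hypot(*(Q-c).T)-.020,Q.mean(0),loss="soft_l1",f_scale=.002).x
E
python3 - <<'E'
from h import *
R=rot([.92,.38,0])
go([.45,-.05,.3],R)
print("green on board",onboard(1,"5")); g=bell((.427,-.081)); print("red",g)
E
```

```text
pts [149, 119]
green on board [-0.0005  0.0012]
pts [89, 57]
red [ 0.4537 -0.1041]
```

View pics/scene5.png

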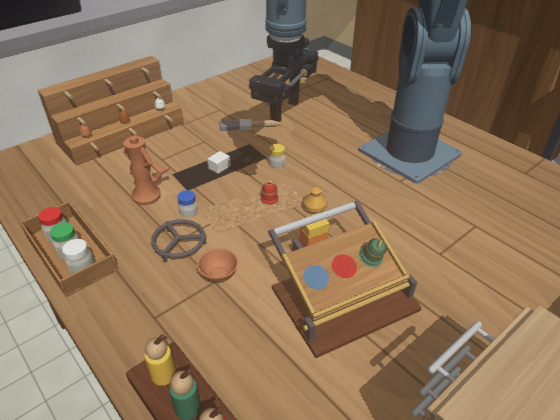

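Green stands on its disc at (375,252). The red bell has been knocked aside but is still upright at (269,192), so I'll measure it again from the new guess and pick it.

```bash
python3 - <<'E'
from h import *
R=rot([.92,.38,0])
g=bell((.4537,-.1041)); g=bell(g); print(g)
pick(g,.031,R,.07,20,.2)
go([.5,.05,.3],R); st("carry")
place(0)
go([.45,-.05,.3],R); print(onboard(0,"6"),onboard(1))
E
```

```text
pts [110, 95]
pts [118, 97]
[ 0.4532 -0.1034]
at False t72.9 op0.0700 gf0.0 F [0.1828 0.6684 0.2585] tcp [ 0.4543 -0.1032  0.0241]
grip t73.4 op0.0391 gf20.0 F [0.212  0.4969 4.9336] tcp [ 0.4534 -0.1034  0.0232]
up t74.3 op0.0395 gf20.0 F [-0.5183  0.6211 -1.2812] tcp [ 0.4525 -0.1029  0.191 ]
carry t75.0 op0.0390 gf20.0 F [-0.4916 -0.6097 -1.6527] tcp [0.499  0.0487 0.2907]
over t77.3 op0.0391 gf20.0 F [-0.7382  1.1371 -1.4814] tcp [0.5443 0.2521 0.1242]
True
down t78.0 op0.0391 gf20.0 F [-1.201   0.5254  4.3506] tcp [0.5425 0.2473 0.1108]
height over board 0.031660595327225385
pts [139, 113]
pts [151, 119]
[-0.0006  0.0009] [-0.0004  0.0011]
```

```bash
ls pics
```

```text
scene0.npy
scene0.png
scene2.png
scene3.png
scene5.png
scene6.png
side0.npy
side0.png
side1.png
side2.png
side3.png
side4.png
side5.png
side6.png
```

View pics/scene6.png

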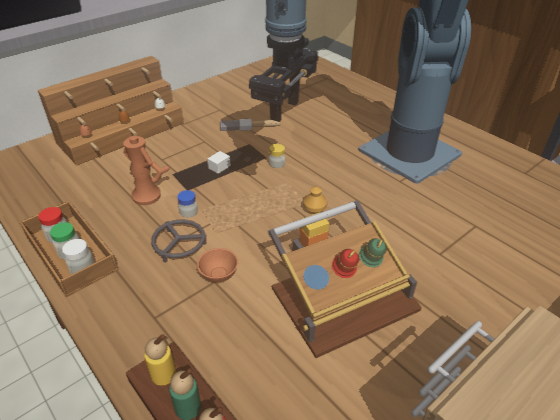

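Both bells stand on their discs, red at (347,262) and green at (375,252). The board rests on the stack and nothing else has moved.

```bash
python3 -c "
from cell import ctrl
ctrl.wait(.5); print(ctrl.sign_off(), ctrl.get_time())"
```

```text
the job is handed in; nothing more can be done
the job is handed in; nothing more can be done
```

The job is handed in: the board rests at 20° on the squared orange and yellow stack, the red and green bells stand within about 1.5 mm of their disc centres (there was no blue bell), and nothing else on the table was disturbed.

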